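Hang the drilling template on its twin pins and latch it

ROBOT

A 6-joint arm with a two-finger parallel gripper is mounted at the origin on the work surface. World frame = base frame: x ahead of the robot, y to its left, z up, the work surface at z = 0. Lengths are in m, angles in degrees, forces in N, time in s.
With the tool pointing down it reaches from about 0.325 to 0.9 m from the base axis. Payload 3.5 kg.
Tool frame: the origin (TCP) lies between the finger pads; the fingertips stand 22 mm ahead of it and the grasp point (between the pads) lies 3 mm ahead of it (ctrl.finger_overhang is the distance from the TCP to the fingertips, in m); x points along the fingers, y is the direction in which the jaws open and shut, and the axes are right-handed (so a half turn about x gives the same grasp; the last joint's range is limited). The gripper opens to 85 mm and grips with 20 to 120 N. Pads are 22 mm wide; open, the fingers measure 114 mm over their backs; the gripper's body (76 mm by 85 mm) begins 54 mm behind the grasp point. The pads swing forward as they close: fully open they stand 13 mm farther back than shut.
Start: joints at [-76.398, 15.837, -1.513, 72.651, 0, 84.076], TCP at [0.209, -0.589, 0.253] pointing down, gripper open.
Joint ranges: [-178.77, 178.77], [-48.84, 107.48], [-61.69, 71.31], [-111.58, 123.2], [-90, 87.43], [-180, 180]. Speed limits (degrees/s): [147.25, 147.25, 180, 180, 180, 180].

INTERFACE

Orientations are given as a 3x3 rotation matrix whose columns are the frame's x, y, z axes.
In Python, from cell import ctrl gives the robot as it stands. The module is installed in compiled form; this text tells all that it offers.
- The arm moves only by the tool carry_out, never from a script. Its argument "deltas" is a list of rows, each an object of numbers: "dx", "dy", "dz": the shift along the world's x, y, z in mm; "rx", "ry", "rz": the turn, a rotation vector about the world's x, y, z in degrees. In form: [{"dx": .., "dy": .., "dz": .., "rx": .., "ry": .., "rz": ..}, ...]. A call has 1 to 20 rows; each row shifts and turns the commanded pose from where the row before left it; what a row does not reach is not made up. A row lasts 1/10 s, in which the tool goes at most 50 mm and 8.59 degrees, less where a joint would pass 70% of its speed; a pose out of reach is approached as far as the arm can. A call is refused whole if a number of a shift passes 50 or a number of a turn 8.59, either way. A call with a gripper value outside its range is refused whole. "claw" is the finger opening in mm, from 0 to 85.4, set as the call begins (left out, the last holds). The fingers move at their own pace and stop on an object; the grip force is fixed at half the most. Time passes only in rows, so rows that do not move let the fingers close. It gives the time, the measured TCP pose, the force and the opening at its end, in the units of the state.
- ctrl.observe(): the state, without advancing time (a new reading comes with each control period).
- ctrl.snapshot(name): name is "scene" or "top"; returns a dict with "frame" (384x512x3 uint8, red, green, blue), "camera_matrix" (3x3 intrinsics, pixels), "world_from_camera" (4x4, takes a point from camera to world coordinates). Camera axes: x right, y down, z forward; pixel columns grow to the right and rows downward; lengths in m; the calibration is good to about 2 mm. A picture is of the moment at which its call begins. There is no depth.
- ctrl.hand_in(): hands the job in, once; it reports no verdict.
The state is a dict: "time_s": time; "qpos": joint angles; "dq": joint speeds; "joint_torque": joint torques, N m; "tool_pos": TCP position; "tool_rot": TCP orientation; "wrist_force": force on the tool from outside, world axes, zero at the start; "torque": the same for the moment, N m; "grip_width": opening from 0.0 (shut) to 1.0 (fully open).
Only numpy, scipy, OpenCV 4.12 (cv2) and the standard library are available. Lean on these libraries where they do the work, as an engineer would, in place of code of your own. Each camera call takes 0.05 s, during which the arm holds its last target. There are 200 camera calls.

TASK

Lay the drilling template over both pins of the fixture in the vice, its red-marked end to the fixture's red mark, feeling for the pins and never forcing it, and lower it (do not let it drop) until it lies fully home, flat on the block's rest buttons. Only then swing the latch round over its end as far as it goes, so that the template is locked for drilling. Leave the tray, the loupe and the hammer as they are.

Things in the scene. Friction and masses are not known exactly. Their poses are not given: they have to be found in the camera images.
- template: Loose aluminium drilling template, about 0.4 kg, flat on the green mat: a frame 64 mm (its x) by 152 mm (its y), 8 mm thick, with a 31 x 37 mm window in the middle, four brass drill bushes, a pin hole near each end and a dark bail handle. Origin: centre of its underside; z up.
- handle (a point): Middle of the template's handle, to lift it by: a square steel bar along the template's y, 12 mm wide (x) and 14 mm high, spanning 38 to 52 mm above the template's underside (this point: 45 mm), with 48 mm free between its two posts (8 mm wide, centred at y = +-28 mm). Axes as the template's.
- round_hole (a point): Centre, at the underside, of the template's round through hole, 11.2 mm in diameter, at x = 0, y = +50 mm of the template, by the end with the red dot. At x = 0, y = -50 mm is its mate, a slot 11.2 mm (x) by 15.2 mm (y). Their edges are broken by 1 mm at most.
- vise: Dark toolmaker's vice, fixed to the bench, 200 mm (x) by 110 mm (y), 62 mm high; jaws along its y, screw and T-bar towards its -x. Origin: centre of its underside; z up. It grips the grey fixture block, 70 mm (x) by 188 mm (y), on which the template is to lie.
- jaw_middle (a point): Fixed to the vice, 80 mm above its origin, axes as the vice's: middle of the block's seat were it clamped centrally. The seat is four domed rest buttons (x = +-24, y = +-40 mm), 2 mm proud of the block; the template's underside seats at this height. In truth the block, tight and immovable, sits anywhere within 12 mm either way along the jaws (vice y; none in x). Not measured: feel for it, or look.
- jaw_end (a point): Fixed to the vice like jaw_middle, 50 mm from it towards vice +y. Pins: two, upright, steel, 9.4 mm in diameter, tops 18 mm above the seat, edges barely rounded, at y = +50 mm (by the block's red dot: here, were the block central) and y = -50 mm from the block's middle, x = 0. The block ends at y = -115 and +73 mm from its middle.
- latch (a joint): Steel swing latch; upright pivot on the block at y = -98 mm from its middle, x = 0. 0: open, the arm points to vice (-x, -y); it starts within 0.2 of that. It grows clockwise seen from above to its stop at 2.356 rad, arm to vice +y, over the template's end. At value q the arm points to vice (-sin a, cos a), a = 2.356 - q. It stays where left.
- jaw_corner (a point): Fixed to the vice like jaw_middle, 98 mm from it towards vice -y: the latch's pivot, were the block central. The latch's flat arm runs 10 to 16 mm above the seat (2 mm over a seated template, blocked by one not home). 28 mm from the pivot stands its black round knob, 10 mm in diameter, 16 to 44 mm above the seat; about 3 N moves it.
- tray: Bystander: loose aluminium tray of small watch parts, 100 x 140 x 20 mm, origin at the centre of its underside.
- loupe: Bystander: black and brass watchmaker's loupe standing on end, 48 mm across, 44 mm tall, origin at the centre of its underside.
- hammer: Bystander: small brass-headed hammer lying flat, 160 mm long along its x (handle to -x), head 50 mm wide and 22 mm thick; origin midway along the handle at its underside.
There are look-alikes about, which are no part of the job. Of the things shaped like the template, the aluminium one is meant.

How it is judged (in metres and radians):
On the way:
1. the template lies fully home on both pins, red end to red mark, with the latch still open (z of template in the frame of vise between 0.0775 and 0.0825 m and x of template in the frame of vise between -0.004 and 0.004 m and y of template in the frame of vise between -0.016 and 0.016 m and y of round_hole in the frame of vise above 0.03 m and angle between template's own z axis and vertical below 0.03 rad and angle between the y axis of template and the y axis of vise, either way round below 0.03 rad and value of joint latch below 0.6 rad), for 0.2 s.
At the end, for the whole second after the job is handed in: The template rests on both pins with its underside within 2.5 mm of the seat formed by the rest buttons, level and square to the vice within 0.03 rad, red end to the red mark; the latch stands over it within 0.25 rad of its stop; all at rest (z of template in the frame of vise between 0.0775 and 0.0825 m and x of template in the frame of vise between -0.004 and 0.004 m and y of template in the frame of vise between -0.016 and 0.016 m and y of round_hole in the frame of vise above 0.03 m and angle between template's own z axis and vertical below 0.03 rad and angle between the y axis of template and the y axis of vise, either way round below 0.03 rad and value of joint latch above 2.1 rad and linear speed of template below 0.02 m/s and velocity of joint latch below 0.1 rad/s); the robot touches nothing.
It fails at once if the template is pressed or knocked against the pins, block, latch or vice with more than 70 N (contact force between template and vise above 70 N).
It fails at once if the template is let fall over the pins (it moves faster than 0.3 m/s while round them) (linear speed of template above 0.3 m/s and horizontal distance between template and vise below 0.02 m and z of template in the frame of vise below 0.098 m).
It fails at once if the tray, the loupe or the hammer is shifted by more than 20 mm or the loupe is knocked over (distance of any of tray, loupe, hammer from where it was at the start of the episode above 0.02 m or angle between loupe's own z axis and vertical above 0.5 rad).
It also fails if it takes over 72 s, if anything falls off the work surface, if the arm or the gripper's body presses on something with over 40 N, if the wrist force passes 120 N, or if a joint passes its speed limit or range.

## Working session

There is one attempt and no reset: what is moved stays moved. The work goes in short steps, Python scripts to look and compute and a tool call to move; the robot and the scene stay as the last step left them, time stands still between calls to the robot, and variables do not carry over. Pictures are saved under pics/ and viewed, about 8 in all and at most 12, crops included, and the job is handed in when it is done.

Besides the shell and the picture viewer there is one more tool, called by a JSON object that holds its "api" and its "payload". carry_out: Moves the arm, as the interface text tells. Its arguments: {"type":"object","properties":{"deltas":{"type":"array"},"claw":{"type":"number"}},"required":["deltas"]}

```bash
mkdir -p pics; cat > h.py <<'E'
import numpy as np,cv2
from cell import ctrl
def snap(n,f):
    s=ctrl.snapshot(n); im=cv2.cvtColor(s["frame"],cv2.COLOR_RGB2BGR)
    cv2.imwrite(f"pics/{f}.png",im); np.savez(f"pics/{f}.npz",K=s["camera_matrix"],T=s["world_from_camera"]); return im
def ray(f,u,v):
    d=np.load(f"pics/{f}.npz"); r=d["T"][:3,:3]@np.linalg.inv(d["K"])@[u,v,1]; return d["T"][:3,3],r
def onz(f,u,v,z):
    o,r=ray(f,u,v); return o+r*(z-o[2])/r[2]
def proj(f,p):
    d=np.load(f"pics/{f}.npz"); q=d["K"]@(np.linalg.inv(d["T"])@np.r_[p,1])[:3]; return q[:2]/q[2]
E
python3 - <<'E'
from h import *
a=snap("scene","s0");b=snap("top","t0")
cv2.imwrite("pics/t0b.png",cv2.resize(b,(800,600),interpolation=cv2.INTER_CUBIC))
cv2.imwrite("pics/s0b.png",cv2.resize(a,(800,600),interpolation=cv2.INTER_CUBIC))
for n in("s0","t0"):
    d=np.load(f"pics/{n}.npz");print(d["K"].round(1),d["T"].round(3))
o=ctrl.observe();print(o, ctrl.finger_overhang)
E
```

```text
[[373.2   0.  254.5]
 [  0.  373.2 194.3]
 [  0.    0.    1. ]] [[ 0.818  0.353 -0.454  1.006]
 [ 0.575 -0.49   0.655 -0.729]
 [ 0.008 -0.797 -0.604  0.799]
 [ 0.     0.     0.     1.   ]]
[[403.3   0.  258.6]
 [  0.  403.3 193.4]
 [  0.    0.    1. ]] [[-0.026 -0.997  0.071  0.376]
 [-0.999  0.028  0.017  0.045]
 [-0.019 -0.07  -0.997  1.391]
 [ 0.     0.     0.     1.   ]]
{'time_s': 0.1, 'qpos': array([-7.63953253e+01,  1.58746532e+01, -1.58889206e+00,  7.26514691e+01,
        2.39679163e-04,  8.40752060e+01]), 'dq': array([-0.10245396, -0.15838038,  0.22203249, -0.02721522, -0.03940012,
        0.03601432]), 'joint_torque': array([ 6.93344100e-04, -4.46709216e+01,  2.96128535e+01,  8.43357149e-03,
       -1.07647143e-04, -1.37229577e-05]), 'tool_pos': array([ 0.20876432, -0.58840582,  0.2522723 ]), 'tool_rot': array([[-4.68112267e-04,  3.34291169e-01, -9.42469732e-01],
       [ 1.95203773e-03, -9.42467734e-01, -3.34291430e-01],
       [-9.99997985e-01, -1.99622240e-03, -2.11368269e-04]]), 'wrist_force': array([ 0.22806232, -0.75552806,  0.14721873]), 'torque': array([-0.00902592, -0.0304016 ,  0.02608391]), 'grip_width': 1.0029211589742653} 0.022
```

View pics/t0b.png

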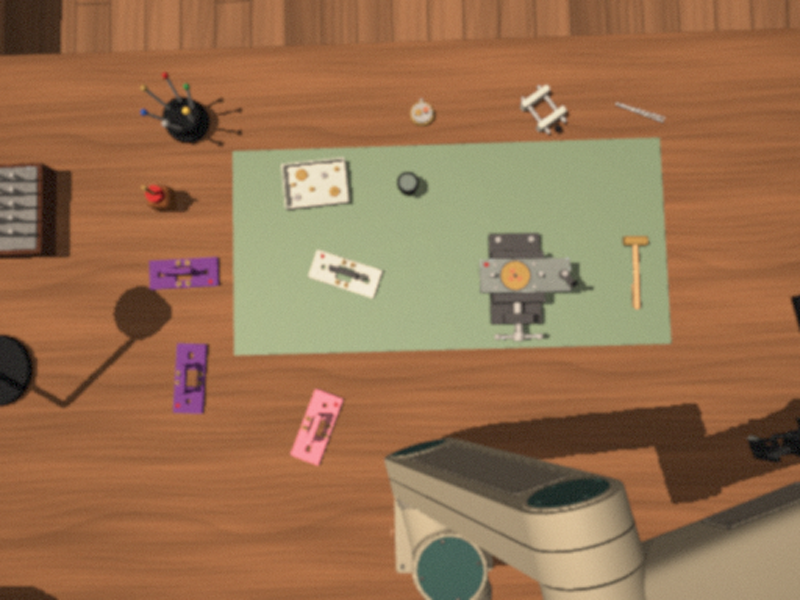

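View pics/s0b.png

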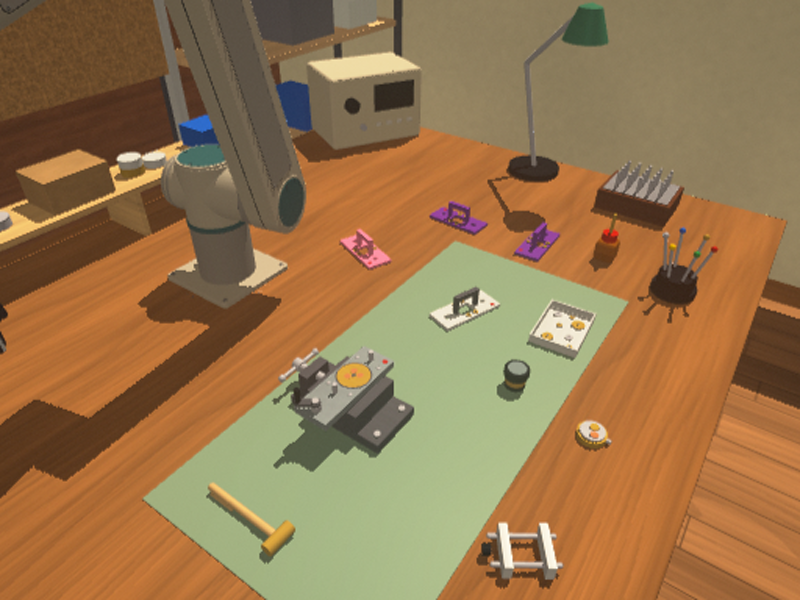

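```bash
python3 - <<'E'
from h import *
a=cv2.imread("pics/s0.png");b=cv2.imread("pics/t0.png")
def crop(im,x,y,w,h,k): return cv2.resize(im[y:y+h,x:x+w],(w*k,h*k),interpolation=cv2.INTER_CUBIC)
# top: template (190..250,155..195) vice (300..382,145..220)
c1=crop(b,300,145,80,75,5);c2=crop(a,180,210,90,85,4);c3=crop(b,190,150,65,50,5);c4=crop(a,265,175,65,45,5)
H=590;out=np.zeros((H,780,3),np.uint8)
out[:375,:400]=c1[:375,:400];out[:340,405:765]=c2;out[380:580,:325]=c3[:200];out[345:570,405:730]=c4
cv2.imwrite("pics/c0.png",out)
hs=cv2.cvtColor(b,cv2.COLOR_BGR2HSV)
for n,box,m in(("tmpl",(190,155,62,40),(hs[...,1]<45)&(hs[...,2]>120)),):
    x,y,w,h=box;mm=np.zeros(m.shape,np.uint8);mm[y:y+h,x:x+w]=m[y:y+h,x:x+w]*255
    mm=cv2.morphologyEx(mm,cv2.MORPH_CLOSE,np.ones((9,9)))
    c=max(cv2.findContours(mm,0,1)[0],key=cv2.contourArea);r=cv2.minAreaRect(c)
    P=np.array([onz("t0",u,v,.008) for u,v in cv2.boxPoints(r)]);print(r,P.round(4),P.mean(0),np.linalg.norm(np.diff(P,axis=0),axis=1))
m=((hs[...,0]<6)|(hs[...,0]>174))&(hs[...,1]>110)&(hs[...,2]>90)
n,l,st,ce=cv2.connectedComponentsWithStats(m.astype(np.uint8))
for i in range(1,n): print(st[i][[4]],ce[i].round(1)) if 150<ce[i][0]<400 and 90<ce[i][1]<230 else 0
E
```

```text
((221.0500030517578, 174.85000610351562), (44.27188491821289, 18.024980545043945), 18.434947967529297) [[0.5397 0.2794 0.008 ]
 [0.5988 0.2586 0.008 ]
 [0.5458 0.114  0.008 ]
 [0.4871 0.1351 0.008 ]] [0.54284965 0.19677418 0.008     ] [0.0626249  0.15401497 0.06234549]
[2] [206.  163.5]
[6] [310.8 168.8]
```

View pics/c0.png

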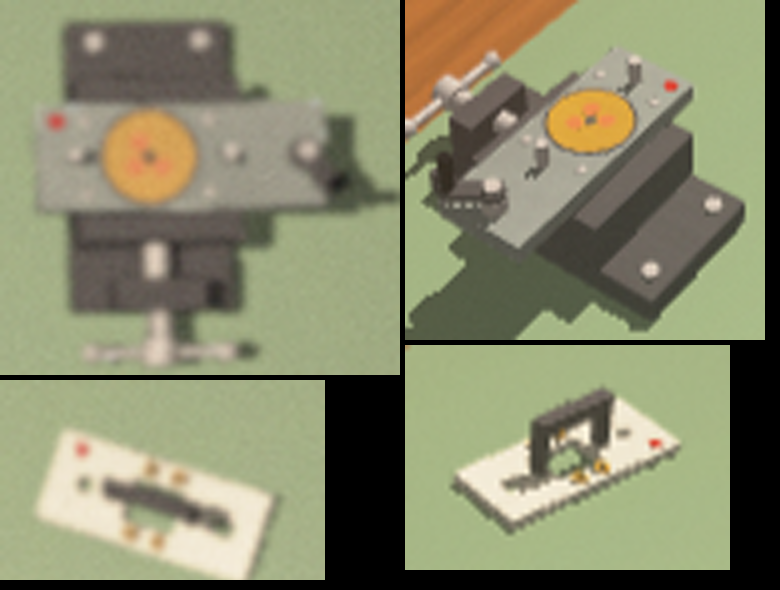

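```bash
python3 - <<'E'
from h import *
b=cv2.cvtColor(cv2.imread("pics/t0.png"),cv2.COLOR_BGR2GRAY);a=cv2.cvtColor(cv2.imread("pics/s0.png"),cv2.COLOR_BGR2GRAY)
np.set_printoptions(linewidth=200)
print(b[171:181,310:322]);print(b[170:181,340:354]);print(a[221:235,230:244]);print(a[242:256,207:221])
def tri(p,q):
    o1,r1=ray("t0",*p);o2,r2=ray("s0",*q);r1/=np.linalg.norm(r1);r2/=np.linalg.norm(r2)
    A=np.c_[r1,-r2];t=np.linalg.lstsq(A,o2-o1,rcond=None)[0];x,y=o1+r1*t[0],o2+r2*t[1];return ((x+y)/2).round(4),np.linalg.norm(x-y).round(4)
print("pins",tri((315,176),(237,225)),tri((346.6,175),(214,246.2)))
print("topz",onz("t0",315,176,.098),onz("t0",346.6,175,.098),onz("s0",237,225,.098),onz("s0",214,246.2,.098))
print("reddot",onz("t0",310.8,168.8,.078), "tmplred",onz("t0",206,163.5,.008))
# bolts on vice, block corners
for p in((307.6,165.5),(308,187),(365,166),(364.5,187)):print("corner",onz("t0",*p,.078))
for p in((318.6,153.2),(340,153)):print("bolt",onz("t0",*p,.02))
# edges of block vs dark/green via subpixel gradient: left end
for v in(170,176,182): print(b[v,300:314])
E
```

```text
[[155 151 155 159 165 163 160 161 158 158 151 148]
 [159 160 159 160 160 163 160 158 159 154 150 153]
 [159 160 159 161 162 162 165 161 158 149 142 156]
 [158 158 160 163 168 171 163 147 146 145 143 156]
 [161 162 161 166 181 183 155 129 121 127 141 157]
 [161 159 157 162 174 172 140 108 106 123 139 158]
 [160 158 156 151 152 145 128 117 122 129 141 155]
 [160 160 160 158 154 154 148 145 149 146 142 155]
 [163 165 159 162 162 163 162 159 160 155 141 149]
 [162 164 163 160 158 160 164 162 160 153 144 145]]
[[156 158 158 155 154 154 155 157 156 156 157 155 154 154]
 [152 151 153 154 155 154 155 156 153 156 154 157 153 150]
 [152 152 150 155 152 156 153 155 154 155 151 155 153 152]
 [150 153 155 150 154 166 168 162 155 154 158 154 156 154]
 [146 152 152 146 156 180 184 169 154 150 154 155 157 154]
 [147 152 152 142 151 177 183 160 135 144 155 153 155 154]
 [144 151 152 146 147 158 163 135 117 138 152 155 155 150]
 [144 150 154 148 144 144 143 129 123 141 152 154 151 153]
 [144 152 151 151 149 144 148 145 141 148 151 153 154 151]
 [146 149 152 153 151 153 152 150 151 152 154 153 150 153]
[... 1817 characters left out ...]
float64(0.003))
topz [ 0.51954299 -0.11586784  0.098     ] [ 0.51987804 -0.21723694  0.098     ] [ 0.52118661 -0.1142877   0.098     ] [ 0.52243483 -0.2155877   0.098     ]
reddot [ 0.54582084 -0.10551673  0.078     ] tmplred [0.58380971 0.24808876 0.008     ]
corner [ 0.5569953  -0.09545339  0.078     ]
corner [ 0.48634854 -0.09428352  0.078     ]
corner [ 0.54991617 -0.28235559  0.078     ]
corner [ 0.48120126 -0.27764537  0.078     ]
bolt [ 0.60628373 -0.14073075  0.02      ]
bolt [ 0.60481001 -0.21374856  0.02      ]
[166 165 167 166 163 160 160 165 163 152 137 134 142 154]
[166 167 167 165 166 166 159 157 160 162 161 159 157 162]
[167 167 168 167 164 167 159 153 154 163 164 160 160 162]
```

```bash
cat >> h.py <<'E'
def tri(n1,p,n2,q):
    o1,r1=ray(n1,*p);o2,r2=ray(n2,*q);r1=r1/np.linalg.norm(r1);r2=r2/np.linalg.norm(r2)
    t=np.linalg.lstsq(np.c_[r1,-r2],o2-o1,rcond=None)[0];x,y=o1+r1*t[0],o2+r2*t[1];return ((x+y)/2).round(4),np.linalg.norm(x-y).round(4)
E
python3 - <<'E'
from h import *
print("pins",tri("t0",(314.5,175.3),"s0",(237,224.5)),tri("t0",(345.8,174.6),"s0",(213.7,245)))
for n,(x,y,w,h) in(("t0",(190,150,65,50)),("s0",(265,175,65,45))):
    im=cv2.imread(f"pics/{n}.png")[y:y+h,x:x+w];im=cv2.resize(im,None,fx=8,fy=8,interpolation=cv2.INTER_CUBIC)
    m=((im[...,0]>175)).astype(np.uint8)   # blue channel: white vs green mat
    c=max(cv2.findContours(m,0,1)[0],key=cv2.contourArea);hp=cv2.convexHull(c)[:,0]
    px=(hp+.5)/8-.5+[x,y]
    P=np.array([onz(n,u,v,.008)[:2]*1000 for u,v in px],np.float32)
    r=cv2.minAreaRect(P);print(n,im[...,0].min(),im[...,0].max(),np.median(im[...,0]),r)
E
```

```text
pins (array([ 0.5215, -0.1142,  0.1   ]), np.float64(0.0004)) (array([ 0.5208, -0.2144,  0.1005]), np.float64(0.0004))
t0 59 219 137.0 ((558.3857421875, 242.17031860351562), (62.482154846191406, 63.57133483886719), 71.29989624023438)
s0 42 234 134.0 ((526.2366333007812, 161.3567352294922), (63.698753356933594, 65.03166198730469), 70.17989349365234)
```

```bash
python3 - <<'E'
from h import *
for n,(x,y,w,h) in(("t0",(190,150,65,50)),("s0",(265,175,65,45))):
    im=cv2.imread(f"pics/{n}.png")[y:y+h,x:x+w];im=cv2.resize(im,None,fx=8,fy=8,interpolation=cv2.INTER_CUBIC)
    m=((im[...,0]>170)).astype(np.uint8)
    cs=[c for c in cv2.findContours(m,0,1)[0] if cv2.contourArea(c)>600];hp=cv2.convexHull(np.vstack(cs))[:,0]
    px=(hp+.5)/8-.5+[x,y]
    for z in(.008,.010):
        P=np.array([onz(n,u,v,z)[:2]*1000 for u,v in px],np.float32);print(n,len(cs),z,cv2.minAreaRect(P))
    # handle top: dark pixels
    d=cv2.cvtColor(im,cv2.COLOR_BGR2GRAY); cv2.imwrite(f"pics/d{n}.png",d)
# handle prediction check
c=np.array([.5436,.1975])
E
```

```text
t0 3 0.008 ((543.3072509765625, 200.03521728515625), (152.58494567871094, 65.97154998779297), 70.2944107055664)
t0 3 0.01 ((543.0660400390625, 199.8115997314453), (152.36434936523438, 65.87618255615234), 70.2944107055664)
s0 3 0.008 ((541.2097778320312, 203.2523651123047), (153.37863159179688, 65.93212127685547), 70.19015502929688)
s0 3 0.01 ((542.385498046875, 200.8949432373047), (152.99082946777344, 65.76541900634766), 70.19019317626953)
```

{"api": "carry_out", "payload": {"claw": 60, "deltas": [{"dx":16.7,"dy":39.4,"dz":-5.6,"rz":2.54},{"dx":16.7,"dy":39.4,"dz":-5.6,"rz":2.54},{"dx":16.7,"dy":39.4,"dz":-5.6,"rz":2.54},{"dx":16.7,"dy":39.4,"dz":-5.6,"rz":2.54},{"dx":16.7,"dy":39.4,"dz":-5.6,"rz":2.54},{"dx":16.7,"dy":39.4,"dz":-5.6,"rz":2.54},{"dx":16.7,"dy":39.4,"dz":-5.6,"rz":2.54},{"dx":16.7,"dy":39.4,"dz":-5.6,"rz":2.54},{"dx":16.7,"dy":39.4,"dz":-5.6,"rz":2.54},{"dx":16.7,"dy":39.4,"dz":-5.6,"rz":2.54},{"dx":16.7,"dy":39.4,"dz":-5.6,"rz":2.54},{"dx":16.7,"dy":39.4,"dz":-5.6,"rz":2.54},{"dx":16.7,"dy":39.4,"dz":-5.6,"rz":2.54},{"dx":16.7,"dy":39.4,"dz":-5.6,"rz":2.54},{"dx":16.7,"dy":39.4,"dz":-5.6,"rz":2.54},{"dx":16.7,"dy":39.4,"dz":-5.6,"rz":2.54},{"dx":16.7,"dy":39.4,"dz":-5.6,"rz":2.54},{"dx":16.7,"dy":39.4,"dz":-5.6,"rz":2.54},{"dx":16.7,"dy":39.4,"dz":-5.6,"rz":2.54},{"dx":16.7,"dy":39.4,"dz":-5.6,"rz":2.54}]}}

```text
$.deltas[0]: bad value
```

{"api": "carry_out", "payload": {"claw": 60, "deltas": [{"dx":16.7,"dy":39.4,"dz":-5.6,"rx":0,"ry":0,"rz":2.54},{"dx":16.7,"dy":39.4,"dz":-5.6,"rx":0,"ry":0,"rz":2.54},{"dx":16.7,"dy":39.4,"dz":-5.6,"rx":0,"ry":0,"rz":2.54},{"dx":16.7,"dy":39.4,"dz":-5.6,"rx":0,"ry":0,"rz":2.54},{"dx":16.7,"dy":39.4,"dz":-5.6,"rx":0,"ry":0,"rz":2.54},{"dx":16.7,"dy":39.4,"dz":-5.6,"rx":0,"ry":0,"rz":2.54},{"dx":16.7,"dy":39.4,"dz":-5.6,"rx":0,"ry":0,"rz":2.54},{"dx":16.7,"dy":39.4,"dz":-5.6,"rx":0,"ry":0,"rz":2.54},{"dx":16.7,"dy":39.4,"dz":-5.6,"rx":0,"ry":0,"rz":2.54},{"dx":16.7,"dy":39.4,"dz":-5.6,"rx":0,"ry":0,"rz":2.54},{"dx":16.7,"dy":39.4,"dz":-5.6,"rx":0,"ry":0,"rz":2.54},{"dx":16.7,"dy":39.4,"dz":-5.6,"rx":0,"ry":0,"rz":2.54},{"dx":16.7,"dy":39.4,"dz":-5.6,"rx":0,"ry":0,"rz":2.54},{"dx":16.7,"dy":39.4,"dz":-5.6,"rx":0,"ry":0,"rz":2.54},{"dx":16.7,"dy":39.4,"dz":-5.6,"rx":0,"ry":0,"rz":2.54},{"dx":16.7,"dy":39.4,"dz":-5.6,"rx":0,"ry":0,"rz":2.54},{"dx":16.7,"dy":39.4,"dz":-5.6,"rx":0,"ry":0,"rz":2.54},{"dx":16.7,"dy":39.4,"dz":-5.6,"rx":0,"ry":0,"rz":2.54},{"dx":16.7,"dy":39.4,"dz":-5.6,"rx":0,"ry":0,"rz":2.54},{"dx":16.7,"dy":39.4,"dz":-5.6,"rx":0,"ry":0,"rz":2.54}]}}

```text
time_s: 2.1
tool_pos: [0.5429, 0.2007, 0.1406]
tool_rot: [[-0.001, 0.942, -0.335], [-0.0, -0.335, -0.942], [-1.0, -0.001, 0.001]]
wrist_force: [0.0, -0.1, 0.3]
grip_width: 0.701
```

{"api": "carry_out", "payload": {"deltas": [{"dx":0,"dy":0,"dz":-18,"rx":0,"ry":0,"rz":0},{"dx":0,"dy":0,"dz":-18,"rx":0,"ry":0,"rz":0},{"dx":0,"dy":0,"dz":-18,"rx":0,"ry":0,"rz":0},{"dx":0,"dy":0,"dz":-18,"rx":0,"ry":0,"rz":0},{"dx":0,"dy":0,"dz":-12,"rx":0,"ry":0,"rz":0},{"dx":0,"dy":0,"dz":-6,"rx":0,"ry":0,"rz":0},{"dx":0,"dy":0,"dz":0,"rx":0,"ry":0,"rz":0}]}}

```text
time_s: 2.8
tool_pos: [0.5421, 0.1987, 0.0504]
tool_rot: [[-0.002, 0.942, -0.337], [-0.0, -0.337, -0.942], [-1.0, -0.002, 0.001]]
wrist_force: [-0.0, -0.3, -0.4]
grip_width: 0.704
```

```bash
python3 - <<'E'
from h import *
a=snap("scene","s1");b=snap("top","t1")
o=np.zeros((500,780,3),np.uint8)
o[:,:390]=cv2.resize(a[150:250,262:340],(390,500),interpolation=3);o[:400,390:]=cv2.resize(b[140:220,183:261],(390,400),interpolation=3)
cv2.imwrite("pics/c1.png",o)
E
```

```text
(no output)
```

View pics/c1.png

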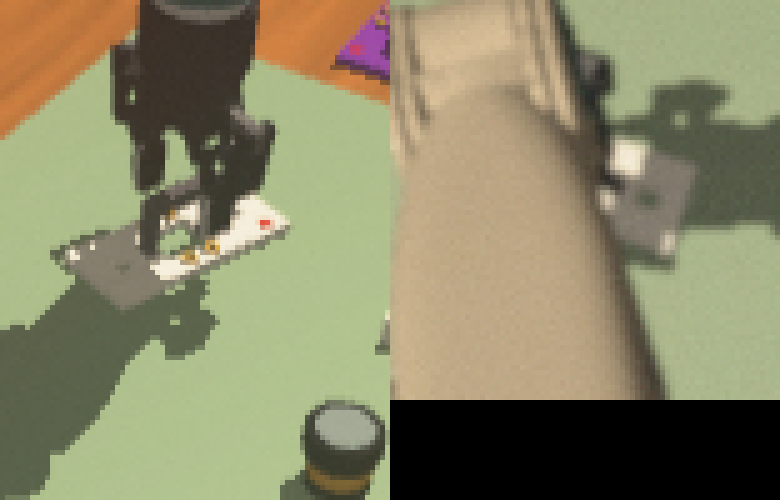

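{"api": "carry_out", "payload": {"claw": 0, "deltas": [{"dx":0,"dy":0,"dz":0,"rx":0,"ry":0,"rz":0},{"dx":0,"dy":0,"dz":0,"rx":0,"ry":0,"rz":0},{"dx":0,"dy":0,"dz":0,"rx":0,"ry":0,"rz":0},{"dx":0,"dy":0,"dz":0,"rx":0,"ry":0,"rz":0},{"dx":0,"dy":0,"dz":0,"rx":0,"ry":0,"rz":0},{"dx":0,"dy":0,"dz":0,"rx":0,"ry":0,"rz":0},{"dx":0,"dy":0,"dz":0,"rx":0,"ry":0,"rz":0},{"dx":0,"dy":0,"dz":0,"rx":0,"ry":0,"rz":0}]}}

```text
time_s: 3.7
tool_pos: [0.5429, 0.1992, 0.052]
tool_rot: [[0.0, 0.942, -0.337], [0.001, -0.337, -0.942], [-1.0, 0.0, -0.001]]
wrist_force: [-2.4, 1.7, 5.3]
grip_width: 0.123
```

{"api": "carry_out", "payload": {"deltas": [{"dx":0,"dy":0,"dz":5,"rx":0,"ry":0,"rz":0},{"dx":0,"dy":0,"dz":10,"rx":0,"ry":0,"rz":0},{"dx":0,"dy":0,"dz":15,"rx":0,"ry":0,"rz":0},{"dx":0,"dy":0,"dz":20,"rx":0,"ry":0,"rz":0},{"dx":0,"dy":0,"dz":20,"rx":0,"ry":0,"rz":0},{"dx":0,"dy":0,"dz":20,"rx":0,"ry":0,"rz":0},{"dx":0,"dy":0,"dz":20,"rx":0,"ry":0,"rz":0},{"dx":0,"dy":0,"dz":15,"rx":0,"ry":0,"rz":0},{"dx":0,"dy":0,"dz":10,"rx":0,"ry":0,"rz":0},{"dx":0,"dy":0,"dz":5,"rx":0,"ry":0,"rz":0},{"dx":0,"dy":0,"dz":0,"rx":0,"ry":0,"rz":0}]}}

```text
time_s: 4.8
tool_pos: [0.543, 0.1989, 0.1916]
tool_rot: [[0.0, 0.942, -0.337], [0.0, -0.337, -0.942], [-1.0, 0.0, -0.0]]
wrist_force: [0.2, -0.2, -5.0]
grip_width: 0.131
```

```bash
python3 - <<'E'
from h import *
o=ctrl.observe()
for k in("tool_pos","tool_rot","wrist_force","torque","grip_width"):print(k,np.round(o[k],4).tolist())
y=o["tool_rot"][:,1];print("jaw ang",np.degrees(np.arctan2(y[1],y[0])))
E
```

```text
tool_pos [0.543, 0.1989, 0.1916]
tool_rot [[0.0004, 0.9416, -0.3367], [0.0001, -0.3367, -0.9416], [-1.0, 0.0004, -0.0002]]
wrist_force [0.1937, -0.246, -4.9559]
torque [-0.009, -0.0158, -0.008]
grip_width 0.1311
jaw ang -19.678362064552328
```

{"api": "carry_out", "payload": {"deltas": [{"dx":-0.5,"dy":-8,"dz":0,"rx":0,"ry":0,"rz":0.4},{"dx":-1,"dy":-18,"dz":0,"rx":0,"ry":0,"rz":1},{"dx":-1.7,"dy":-26,"dz":0,"rx":0,"ry":0,"rz":1.4},{"dx":-1.7,"dy":-26,"dz":0,"rx":0,"ry":0,"rz":1.4},{"dx":-1.7,"dy":-26,"dz":0,"rx":0,"ry":0,"rz":1.4},{"dx":-1.7,"dy":-26,"dz":0,"rx":0,"ry":0,"rz":1.4},{"dx":-1.7,"dy":-26,"dz":0,"rx":0,"ry":0,"rz":1.4},{"dx":-1.7,"dy":-26,"dz":0,"rx":0,"ry":0,"rz":1.4},{"dx":-1.7,"dy":-26,"dz":0,"rx":0,"ry":0,"rz":1.4},{"dx":-1.7,"dy":-26,"dz":0,"rx":0,"ry":0,"rz":1.4},{"dx":-1.7,"dy":-26,"dz":0,"rx":0,"ry":0,"rz":1.4},{"dx":-1.7,"dy":-26,"dz":0,"rx":0,"ry":0,"rz":1.4},{"dx":-1.7,"dy":-26,"dz":0,"rx":0,"ry":0,"rz":1.4},{"dx":-1.7,"dy":-26,"dz":0,"rx":0,"ry":0,"rz":1.4},{"dx":-0.8,"dy":-18,"dz":0,"rx":0,"ry":0,"rz":1.3},{"dx":-0.5,"dy":-8,"dz":0,"rx":0,"ry":0,"rz":0},{"dx":0,"dy":0,"dz":0,"rx":0,"ry":0,"rz":0},{"dx":0,"dy":0,"dz":0,"rx":0,"ry":0,"rz":0}]}}

```text
time_s: 6.6
tool_pos: [0.5191, -0.1644, 0.1907]
tool_rot: [[-0.001, 1.0, -0.003], [0.001, -0.003, -1.0], [-1.0, -0.001, -0.001]]
wrist_force: [-0.9, -0.0, -5.3]
grip_width: 0.126
```

```bash
python3 - <<'E'
from h import *
o=ctrl.observe()
for k in("tool_pos","tool_rot","wrist_force","torque","grip_width"):print(k,np.round(o[k],4).tolist())
y=o["tool_rot"][:,1];print("jaw ang",np.degrees(np.arctan2(y[1],y[0])))
a=snap("scene","s2");b=snap("top","t2")
o=np.zeros((560,790,3),np.uint8)
o[:,:450]=cv2.resize(a[175:287,175:265],(450,560),interpolation=3);o[:400,450:]=cv2.resize(b[140:220,302:370],(340,400),interpolation=3)
cv2.imwrite("pics/c2.png",o)
E
```

```text
tool_pos [0.5191, -0.1644, 0.1907]
tool_rot [[-0.0012, 1.0, -0.0032], [0.0013, -0.0032, -1.0], [-1.0, -0.0012, -0.0013]]
wrist_force [-0.9496, -0.0023, -5.2565]
torque [0.0404, 0.0066, 0.0115]
grip_width 0.1265
jaw ang -0.18374274205394775
```

View pics/c2.png

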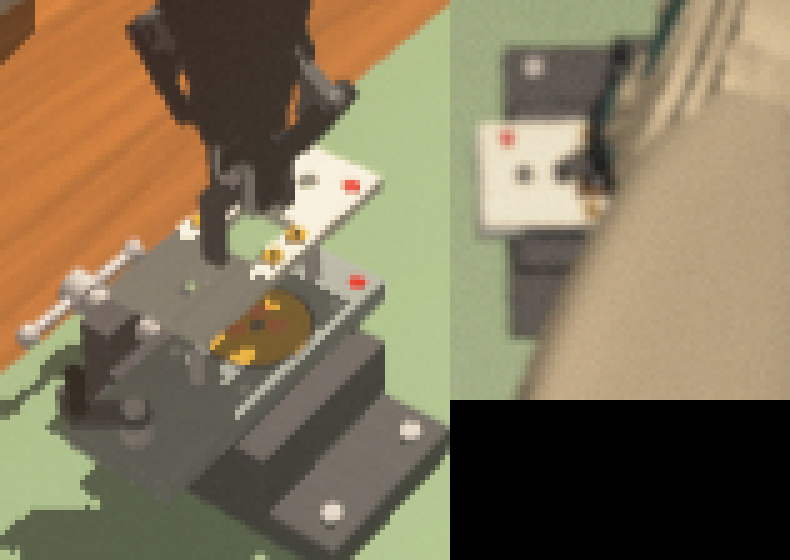

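```bash
python3 - <<'E'
from h import *
def red(f,x,y,w,h):
    im=cv2.imread(f"pics/{f}.png").astype(float);s=np.clip(im[...,2]-im[...,1]-60,0,None)[y:y+h,x:x+w]
    v,u=np.mgrid[y:y+h,x:x+w];return (u*s).sum()/s.sum(),(v*s).sum()/s.sum()
def dark(f,x,y,w,h,lim):
    im=cv2.imread(f"pics/{f}.png").astype(float)[...,0];s=np.clip(lim-im,0,None)[y:y+h,x:x+w]
    v,u=np.mgrid[y:y+h,x:x+w];return (u*s).sum()/s.sum(),(v*s).sum()/s.sum()
rt=red("t2",307,162,12,10);rs=red("s2",241,207,9,9);print("tpl red",rt,rs,tri("t2",rt,"s2",rs))
bt=red("t0",306,164,10,10);bs=red("s0",242,228,9,7);print("blk red",bt,bs,tri("t0",bt,"s0",bs))
ht=dark("t2",312,170,8,9,190);hs=dark("s2",233,208,8,7,185);print("hole",ht,hs,tri("t2",ht,"s2",hs))
g=cv2.imread("pics/t2.png")[...,0];print(g[169:181,310:322]);g=cv2.imread("pics/s2.png")[...,0];print(g[206:217,231:243])
# original template in t0: red & hole -> local
r0=red("t0",200,158,12,10);r1=red("s0",313,183,10,10);print("orig red",tri("t0",r0,"s0",r1))
h0=dark("t0",203,166,7,8,180);print("orig hole",onz("t0",*h0,.009))
for n,(x,y,w,h) in(("t2",(300,155,22,40)),):
    pass
E
```

```text
tpl red (np.float64(312.9591836734694), np.float64(167.25510204081633)) (np.float64(244.93071593533486), np.float64(211.56120092378754)) (array([ 0.5414, -0.104 ,  0.1498]), np.float64(0.0005))
blk red (np.float64(310.79375), np.float64(168.81875)) (np.float64(245.90928270042195), np.float64(231.03164556962025)) (array([ 0.5453, -0.1051,  0.0812]), np.float64(0.0))
hole (np.float64(316.396), np.float64(174.40133333333333)) (np.float64(234.01443123938878), np.float64(211.06706281833615)) (array([ 0.5168, -0.1158,  0.1478]), np.float64(0.0054))
[[199 195 172 159 174 193 201 200 203 204 203 200]
 [202 196 193 192 196 198 202 199 200 202 199 203]
 [201 202 200 202 199 202 198 202 203 203 200 203]
 [199 202 202 202 199 190 180 182 191 201 203 200]
 [201 200 202 204 191 168 141 147 176 196 205 194]
 [201 204 205 201 180 147 107 113 156 186 201 193]
 [202 203 204 199 182 148 110 119 158 181 198 191]
 [201 202 205 199 192 170 149 153 178 193 200 200]
 [201 200 202 201 199 193 190 189 196 200 202 201]
 [197 202 202 201 205 201 199 200 205 204 201 202]
 [202 206 201 201 203 203 201 202 206 205
[... 705 characters left out ...]
LASCL parameter number  4 had an illegal value
 ** On entry to DLASCL parameter number  4 had an illegal value
 ** On entry to DLASCL parameter number  4 had an illegal value
 ** On entry to DLASCL parameter number  5 had an illegal value
 ** On entry to DLASCL parameter number  4 had an illegal value<stdin>:4: RuntimeWarning: invalid value encountered in scalar divide
Traceback (most recent call last):
  File "h.py", line 14, in tri
    t=np.linalg.lstsq(np.c_[r1,-r2],o2-o1,rcond=None)[0];x,y=o1+r1*t[0],o2+r2*t[1];return ((x+y)/2).round(4),np.linalg.norm(x-y).round(4)
      ~~~~~~~~~~~~~~~^^^^^^^^^^^^^^^^^^^^^^^^^^^^^^^^
numpy.linalg.LinAlgError: SVD did not converge in Linear Least Squares
```

```bash
python3 - <<'E'
from h import *
print(tri("t2",(316.4,174.4),"s2",(236.02,210.68)))
print(onz("t2",316.4,174.4,.1495),onz("s2",236.02,210.68,.1495))
p=ctrl.observe()["tool_pos"];print("tcp",p)
# local template red in t0/s0
im=cv2.imread("pics/s0.png");hsv=cv2.cvtColor(im,cv2.COLOR_BGR2HSV)
m=((hsv[...,0]<8)|(hsv[...,0]>172))&(hsv[...,1]>100);v,u=np.nonzero(m[175:220,265:330]);print(u.mean()+265,v.mean()+175,len(u))
# plate +y end edge & +-x edges in t2 (subpixel by half-level crossings)
g=cv2.imread("pics/t2.png")[...,0].astype(float)
def cross(l,off):
    h=170;i=np.nonzero((l[:-1]<h)!=(l[1:]<h))[0];return [round(off+k+(h-l[k])/(l[k+1]-l[k]),2) for k in i]
for vv in(170,178,182):print("row",vv,cross(g[vv,300:316],300))
for uu in(309,310,318,320):print("col",uu,cross(g[155:168,uu],155),cross(g[178:195,uu],178))
E
```

```text
(array([ 0.5188, -0.114 ,  0.1488]), np.float64(0.0001))
[ 0.51869079 -0.11394262  0.1495    ] [ 0.51942242 -0.11465102  0.1495    ]
tcp [ 0.51939798 -0.16404699  0.19099628]
314.5 194.0 2
row 170 [np.float64(307.78)]
row 178 [np.float64(308.19)]
row 182 [np.float64(308.28)]
col 309 [np.float64(164.4)] [np.float64(184.31)]
col 310 [np.float64(164.26)] [np.float64(184.61)]
col 318 [np.float64(164.48)] [np.float64(184.16)]
col 320 [np.float64(164.46)] [np.float64(184.18)]
```

{"api": "carry_out", "payload": {"deltas": [{"dx":1,"dy":0,"dz":-8,"rx":0,"ry":0,"rz":0},{"dx":1,"dy":0,"dz":-10,"rx":0,"ry":0,"rz":0},{"dx":0.2,"dy":-0.2,"dz":-10,"rx":0,"ry":0,"rz":0},{"dx":0,"dy":0,"dz":-6,"rx":0,"ry":0,"rz":0},{"dx":0,"dy":0,"dz":-2,"rx":0,"ry":0,"rz":0},{"dx":0,"dy":0,"dz":0,"rx":0,"ry":0,"rz":0},{"dx":0,"dy":0,"dz":0,"rx":0,"ry":0,"rz":0},{"dx":0,"dy":0,"dz":0,"rx":0,"ry":0,"rz":0}]}}

```text
time_s: 7.5
tool_pos: [0.5223, -0.1655, 0.1559]
tool_rot: [[0.001, 1.0, -0.003], [-0.001, -0.003, -1.0], [-1.0, 0.001, 0.0]]
wrist_force: [0.2, -0.4, -5.0]
grip_width: 0.124
```

```bash
cat > st.py <<'E'
from h import *
o=ctrl.observe();y=o["tool_rot"][:,1]
print("t",round(o["time_s"],2),"pos",np.round(o["tool_pos"]*1000,2),"F",np.round(o["wrist_force"],2),"M",np.round(o["torque"],3),"w",round(o["grip_width"],3),"yaw",np.degrees(np.arctan2(y[1],y[0])).round(2))
E
python3 st.py; python3 - <<'E'
from h import *
a=snap("scene","s3")
cv2.imwrite("pics/c3.png",cv2.resize(a[200:280,180:260],(800,600) and (600,600),interpolation=3))
E
```

```text
t 7.5 pos [ 522.33 -165.51  155.88] F [ 0.15 -0.36 -5.04] M [ 0.052 -0.011 -0.048] w 0.124 yaw -0.18
```

View pics/c3.png

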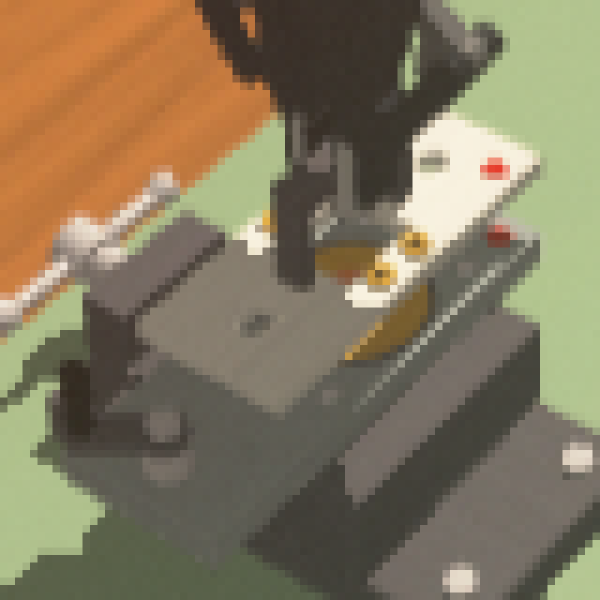

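{"api": "carry_out", "payload": {"deltas": [{"dx":-0.5,"dy":0.7,"dz":-1,"rx":0,"ry":0,"rz":0},{"dx":0,"dy":0,"dz":-1,"rx":0,"ry":0,"rz":0},{"dx":0,"dy":0,"dz":-1,"rx":0,"ry":0,"rz":0},{"dx":0,"dy":0,"dz":-1,"rx":0,"ry":0,"rz":0},{"dx":0,"dy":0,"dz":0,"rx":0,"ry":0,"rz":0},{"dx":0,"dy":0,"dz":0,"rx":0,"ry":0,"rz":0}]}}

```text
time_s: 8.15
tool_pos: [0.5214, -0.1645, 0.1512]
tool_rot: [[-0.0, 1.0, -0.003], [0.0, -0.003, -1.0], [-1.0, -0.0, -0.0]]
wrist_force: [-1.3, -0.9, -5.0]
grip_width: 0.125
```

{"api": "carry_out", "payload": {"deltas": [{"dx":0,"dy":0,"dz":-0.7,"rx":0,"ry":0,"rz":0},{"dx":0,"dy":0,"dz":-0.8,"rx":0,"ry":0,"rz":0},{"dx":0,"dy":0,"dz":0,"rx":0,"ry":0,"rz":0}]}}

```text
time_s: 8.45
tool_pos: [0.5213, -0.1645, 0.1497]
tool_rot: [[-0.0, 1.0, -0.003], [0.0, -0.003, -1.0], [-1.0, -0.0, -0.0]]
wrist_force: [0.5, 0.8, -5.6]
grip_width: 0.126
```

```bash
python3 st.py
```

```text
t 8.45 pos [ 521.29 -164.51  149.67] F [ 0.53  0.84 -5.63] M [ 0.006 -0.025  0.007] w 0.126 yaw -0.18
```

{"api": "carry_out", "payload": {"deltas": [{"dx":0,"dy":0,"dz":-0.7,"rx":0,"ry":0,"rz":0},{"dx":0,"dy":0,"dz":-0.8,"rx":0,"ry":0,"rz":0},{"dx":0,"dy":0,"dz":0,"rx":0,"ry":0,"rz":0}]}}

```text
time_s: 8.75
tool_pos: [0.5213, -0.1645, 0.1482]
tool_rot: [[-0.0, 1.0, -0.003], [0.0, -0.003, -1.0], [-1.0, -0.0, -0.0]]
wrist_force: [-0.5, -0.4, -4.5]
grip_width: 0.126
```

{"api": "carry_out", "payload": {"deltas": [{"dx":0,"dy":0,"dz":-0.5,"rx":0,"ry":0,"rz":0},{"dx":0,"dy":0,"dz":-0.5,"rx":0,"ry":0,"rz":0},{"dx":0,"dy":0,"dz":0,"rx":0,"ry":0,"rz":0}]}}

```text
time_s: 9.05
tool_pos: [0.5213, -0.1645, 0.1472]
tool_rot: [[-0.0, 1.0, -0.003], [0.0, -0.003, -1.0], [-1.0, -0.0, -0.0]]
wrist_force: [-1.1, -0.1, -5.4]
grip_width: 0.127
```

```bash
python3 st.py
```

```text
t 9.05 pos [ 521.32 -164.51  147.22] F [-1.09 -0.11 -5.39] M [-0.027  0.    -0.008] w 0.127 yaw -0.17
```

{"api": "carry_out", "payload": {"deltas": [{"dx":0,"dy":0,"dz":-0.5,"rx":0,"ry":0,"rz":0},{"dx":0,"dy":0,"dz":-0.5,"rx":0,"ry":0,"rz":0},{"dx":0,"dy":0,"dz":0,"rx":0,"ry":0,"rz":0}]}}

```text
time_s: 9.35
tool_pos: [0.5213, -0.1645, 0.1462]
tool_rot: [[-0.0, 1.0, -0.003], [0.0, -0.003, -1.0], [-1.0, -0.0, -0.0]]
wrist_force: [-0.1, -0.2, -5.0]
grip_width: 0.13
```

{"api": "carry_out", "payload": {"deltas": [{"dx":0,"dy":0,"dz":-0.5,"rx":0,"ry":0,"rz":0},{"dx":0,"dy":0,"dz":-0.5,"rx":0,"ry":0,"rz":0},{"dx":0,"dy":0,"dz":0,"rx":0,"ry":0,"rz":0}]}}

```text
time_s: 9.65
tool_pos: [0.5213, -0.1645, 0.1452]
tool_rot: [[-0.0, 1.0, -0.003], [0.0, -0.003, -1.0], [-1.0, -0.0, -0.0]]
wrist_force: [-0.1, 0.2, -4.1]
grip_width: 0.128
```

```bash
python3 st.py
```

```text
t 9.65 pos [ 521.34 -164.52  145.24] F [-0.1   0.18 -4.11] M [0.001 0.066 0.005] w 0.128 yaw -0.17
```

{"api": "carry_out", "payload": {"deltas": [{"dx":0,"dy":0,"dz":-0.5,"rx":0,"ry":0,"rz":0},{"dx":0,"dy":0,"dz":-0.5,"rx":0,"ry":0,"rz":0},{"dx":0,"dy":0,"dz":-0.5,"rx":0,"ry":0,"rz":0},{"dx":0,"dy":0,"dz":0,"rx":0,"ry":0,"rz":0}]}}

```text
time_s: 10.05
tool_pos: [0.5213, -0.1645, 0.1437]
tool_rot: [[-0.0, 1.0, -0.003], [0.0, -0.003, -1.0], [-1.0, -0.0, -0.0]]
wrist_force: [-0.4, -0.5, -5.1]
grip_width: 0.126
```

{"api": "carry_out", "payload": {"deltas": [{"dx":0,"dy":0,"dz":-0.5,"rx":0,"ry":0,"rz":0},{"dx":0,"dy":0,"dz":-0.5,"rx":0,"ry":0,"rz":0},{"dx":0,"dy":0,"dz":0,"rx":0,"ry":0,"rz":0}]}}

```text
time_s: 10.35
tool_pos: [0.5213, -0.1645, 0.1427]
tool_rot: [[-0.0, 1.0, -0.003], [0.0, -0.003, -1.0], [-1.0, -0.0, -0.0]]
wrist_force: [-0.9, -0.4, -4.7]
grip_width: 0.129
```

```bash
python3 st.py
```

```text
t 10.35 pos [ 521.31 -164.51  142.71] F [-0.93 -0.41 -4.74] M [0.01  0.005 0.016] w 0.129 yaw -0.17
```

{"api": "carry_out", "payload": {"deltas": [{"dx":0,"dy":0,"dz":-1,"rx":0,"ry":0,"rz":0},{"dx":0,"dy":0,"dz":-1,"rx":0,"ry":0,"rz":0},{"dx":0,"dy":0,"dz":-1,"rx":0,"ry":0,"rz":0},{"dx":0,"dy":0,"dz":0,"rx":0,"ry":0,"rz":0}]}}

```text
time_s: 10.75
tool_pos: [0.5212, -0.1645, 0.1396]
tool_rot: [[-0.0, 1.0, -0.003], [0.0, -0.003, -1.0], [-1.0, -0.0, -0.0]]
wrist_force: [-0.5, -0.1, -5.0]
grip_width: 0.127
```

{"api": "carry_out", "payload": {"deltas": [{"dx":0,"dy":0,"dz":-1,"rx":0,"ry":0,"rz":0},{"dx":0,"dy":0,"dz":-1,"rx":0,"ry":0,"rz":0},{"dx":0,"dy":0,"dz":-1,"rx":0,"ry":0,"rz":0},{"dx":0,"dy":0,"dz":0,"rx":0,"ry":0,"rz":0}]}}

```text
time_s: 11.15
tool_pos: [0.5213, -0.1645, 0.1366]
tool_rot: [[-0.0, 1.0, -0.003], [0.0, -0.003, -1.0], [-1.0, -0.0, -0.0]]
wrist_force: [-0.5, 0.8, -5.8]
grip_width: 0.126
```

```bash
python3 st.py
```

```text
t 11.15 pos [ 521.25 -164.49  136.62] F [-0.53  0.79 -5.82] M [-0.03   0.02  -0.022] w 0.126 yaw -0.17
```

{"api": "carry_out", "payload": {"deltas": [{"dx":0,"dy":0,"dz":-1,"rx":0,"ry":0,"rz":0},{"dx":0,"dy":0,"dz":-1,"rx":0,"ry":0,"rz":0},{"dx":0,"dy":0,"dz":0,"rx":0,"ry":0,"rz":0}]}}

```text
time_s: 11.45
tool_pos: [0.5213, -0.1645, 0.1346]
tool_rot: [[-0.0, 1.0, -0.003], [0.0, -0.003, -1.0], [-1.0, -0.0, -0.0]]
wrist_force: [0.3, -0.5, -4.4]
grip_width: 0.124
```

{"api": "carry_out", "payload": {"deltas": [{"dx":0,"dy":0,"dz":-0.5,"rx":0,"ry":0,"rz":0},{"dx":0,"dy":0,"dz":-0.5,"rx":0,"ry":0,"rz":0},{"dx":0,"dy":0,"dz":0,"rx":0,"ry":0,"rz":0}]}}

```text
time_s: 11.75
tool_pos: [0.5213, -0.1645, 0.1337]
tool_rot: [[-0.0, 1.0, -0.003], [0.0, -0.003, -1.0], [-1.0, -0.0, -0.0]]
wrist_force: [-0.1, 0.3, -5.4]
grip_width: 0.128
```

```bash
python3 st.py
```

```text
t 11.75 pos [ 521.33 -164.53  133.73] F [-0.12  0.3  -5.42] M [ 0.042 -0.001 -0.014] w 0.128 yaw -0.17
```

{"api": "carry_out", "payload": {"deltas": [{"dx":0,"dy":0,"dz":-0.5,"rx":0,"ry":0,"rz":0},{"dx":0,"dy":0,"dz":-0.5,"rx":0,"ry":0,"rz":0},{"dx":0,"dy":0,"dz":0,"rx":0,"ry":0,"rz":0}]}}

```text
time_s: 12.05
tool_pos: [0.5213, -0.1645, 0.1327]
tool_rot: [[-0.0, 1.0, -0.003], [0.0, -0.003, -1.0], [-1.0, -0.0, -0.0]]
wrist_force: [-0.1, -0.6, -4.9]
grip_width: 0.127
```

{"api": "carry_out", "payload": {"deltas": [{"dx":0,"dy":0,"dz":-0.5,"rx":0,"ry":0,"rz":0},{"dx":0,"dy":0,"dz":0,"rx":0,"ry":0,"rz":0}]}}

```text
time_s: 12.25
tool_pos: [0.5214, -0.1645, 0.1323]
tool_rot: [[-0.0, 1.0, -0.003], [0.0, -0.003, -1.0], [-1.0, -0.0, -0.0]]
wrist_force: [0.2, -0.5, -5.7]
grip_width: 0.124
```

```bash
python3 st.py
```

```text
t 12.25 pos [ 521.35 -164.54  132.25] F [ 0.21 -0.55 -5.66] M [-0.025  0.042  0.036] w 0.124 yaw -0.17
```

{"api": "carry_out", "payload": {"deltas": [{"dx":0,"dy":0,"dz":-0.5,"rx":0,"ry":0,"rz":0},{"dx":0,"dy":0,"dz":0,"rx":0,"ry":0,"rz":0}]}}

```text
time_s: 12.45
tool_pos: [0.5214, -0.1646, 0.1319]
tool_rot: [[0.0, 1.0, -0.003], [-0.0, -0.003, -1.0], [-1.0, 0.0, 0.0]]
wrist_force: [-0.7, -0.2, -4.9]
grip_width: 0.126
```

{"api": "carry_out", "payload": {"deltas": [{"dx":0,"dy":0,"dz":-0.5,"rx":0,"ry":0,"rz":0},{"dx":0,"dy":0,"dz":0,"rx":0,"ry":0,"rz":0}]}}

```text
time_s: 12.65
tool_pos: [0.5215, -0.1646, 0.1318]
tool_rot: [[0.0, 1.0, -0.003], [-0.0, -0.003, -1.0], [-1.0, 0.0, 0.0]]
wrist_force: [-0.1, 0.3, -1.4]
grip_width: 0.123
```

```bash
python3 st.py
```

```text
t 12.65 pos [ 521.47 -164.61  131.76] F [-0.1   0.33 -1.36] M [0.064 0.233 0.045] w 0.123 yaw -0.17
```

{"api": "carry_out", "payload": {"deltas": [{"dx":0,"dy":0,"dz":-0.4,"rx":0,"ry":0,"rz":0},{"dx":0,"dy":0,"dz":0,"rx":0,"ry":0,"rz":0}]}}

```text
time_s: 12.85
tool_pos: [0.5215, -0.1646, 0.1316]
tool_rot: [[0.0, 1.0, -0.003], [-0.0, -0.003, -1.0], [-1.0, 0.0, 0.0]]
wrist_force: [-2.0, -0.0, 2.1]
grip_width: 0.127
```

{"api": "carry_out", "payload": {"deltas": [{"dx":0,"dy":0,"dz":-0.3,"rx":0,"ry":0,"rz":0},{"dx":0,"dy":0,"dz":0,"rx":0,"ry":0,"rz":0}]}}

```text
time_s: 13.05
tool_pos: [0.5216, -0.1646, 0.1316]
tool_rot: [[0.0, 1.0, -0.003], [-0.0, -0.003, -1.0], [-1.0, 0.0, 0.0]]
wrist_force: [-3.7, 0.7, 5.0]
grip_width: 0.122
```

```bash
python3 st.py;python3 - <<'E'
from h import *
a=snap("scene","s4");d=snap("top","t4")
cv2.imwrite("pics/c4.png",np.hstack([cv2.resize(a[200:280,180:260],(500,500),interpolation=3),cv2.resize(d[140:220,300:345],(281,500),interpolation=3)]))
E
```

```text
t 13.05 pos [ 521.55 -164.64  131.59] F [-3.67  0.67  4.95] M [ 0.262  0.747 -0.037] w 0.122 yaw -0.17
```

View pics/c4.png

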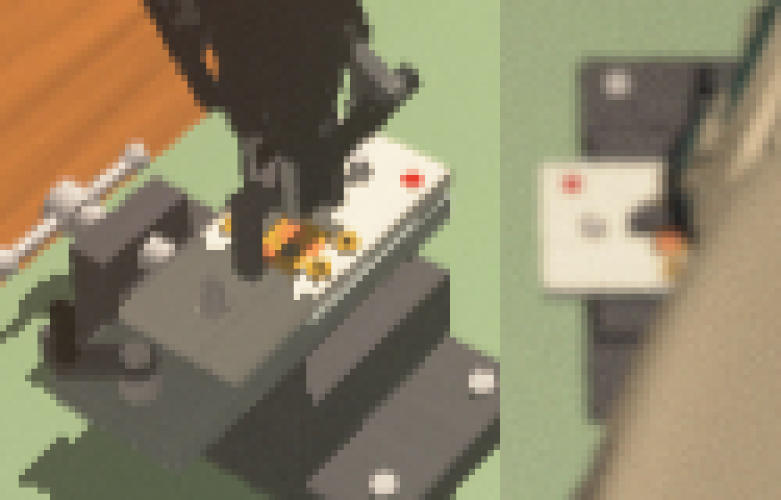

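{"api": "carry_out", "payload": {"deltas": [{"dx":0,"dy":0,"dz":0.5,"rx":0,"ry":0,"rz":0},{"dx":0,"dy":0,"dz":0,"rx":0,"ry":0,"rz":0}]}}

```text
time_s: 13.35
tool_pos: [0.5216, -0.1646, 0.1316]
tool_rot: [[0.0, 1.0, -0.003], [-0.0, -0.003, -1.0], [-1.0, 0.0, 0.0]]
wrist_force: [-3.6, 1.9, 4.2]
grip_width: 0.123
```

{"api": "carry_out", "payload": {"claw": 40, "deltas": [{"dx":0,"dy":0,"dz":0,"rx":0,"ry":0,"rz":0},{"dx":0,"dy":0,"dz":0,"rx":0,"ry":0,"rz":0},{"dx":0,"dy":0,"dz":0,"rx":0,"ry":0,"rz":0},{"dx":0,"dy":0,"dz":0,"rx":0,"ry":0,"rz":0},{"dx":0,"dy":0,"dz":0,"rx":0,"ry":0,"rz":0}]}}

```text
time_s: 13.85
tool_pos: [0.5215, -0.1646, 0.131]
tool_rot: [[0.0, 1.0, -0.003], [-0.0, -0.003, -1.0], [-1.0, 0.0, 0.0]]
wrist_force: [0.4, 0.0, -0.6]
grip_width: 0.469
```

{"api": "carry_out", "payload": {"deltas": [{"dx":0,"dy":0,"dz":5,"rx":0,"ry":0,"rz":0},{"dx":0,"dy":0,"dz":10,"rx":0,"ry":0,"rz":0},{"dx":0,"dy":0,"dz":15,"rx":0,"ry":0,"rz":0},{"dx":0,"dy":0,"dz":20,"rx":0,"ry":0,"rz":0},{"dx":0,"dy":0,"dz":20,"rx":0,"ry":0,"rz":0},{"dx":0,"dy":0,"dz":20,"rx":0,"ry":0,"rz":0},{"dx":-5,"dy":30,"dz":5,"rx":0,"ry":0,"rz":8.5},{"dx":-20,"dy":40,"dz":0,"rx":0,"ry":0,"rz":8.5},{"dx":-20,"dy":40,"dz":0,"rx":0,"ry":0,"rz":8.5},{"dx":-20,"dy":40,"dz":0,"rx":0,"ry":0,"rz":8.5},{"dx":0,"dy":0,"dz":0,"rx":0,"ry":0,"rz":8.5},{"dx":0,"dy":0,"dz":0,"rx":0,"ry":0,"rz":8.5}]}}

```text
time_s: 15.05
tool_pos: [0.4559, -0.0132, 0.2273]
tool_rot: [[0.002, 0.625, 0.781], [-0.0, 0.781, -0.625], [-1.0, 0.001, 0.001]]
wrist_force: [0.6, 0.3, 0.7]
grip_width: 0.465
```

```bash
python3 st.py;python3 - <<'E'
from h import *
a=snap("scene","s5");d=snap("top","t5")
cv2.imwrite("pics/c5.png",np.hstack([cv2.resize(a[200:290,175:265],(450,450),interpolation=3),cv2.resize(d[140:225,300:385],(340,450),interpolation=3)[:,:340]]))
E
```

```text
t 15.05 pos [455.89 -13.24 227.27] F [0.65 0.25 0.65] M [ 0.014 -0.061 -0.003] w 0.465 yaw 51.33
```

View pics/c5.png

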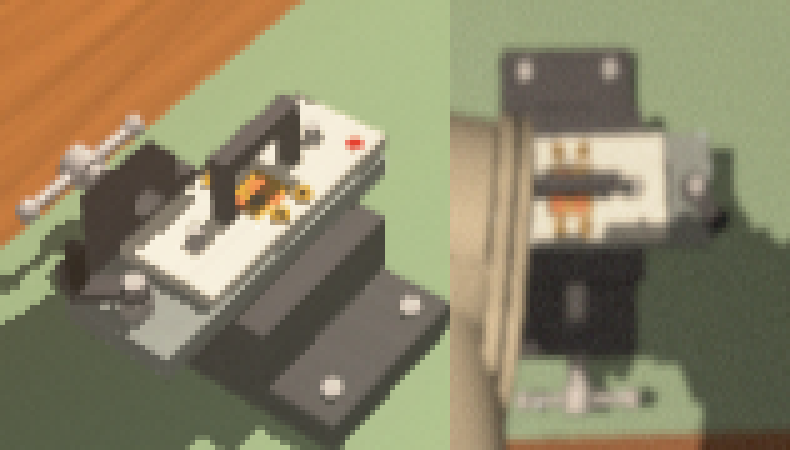

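```bash
python3 - <<'E'
from h import *
np.set_printoptions(linewidth=200)
g=cv2.imread("pics/t0.png")[...,2];print(g[172:190,358:376])
g=cv2.imread("pics/s0.png")[...,2];print(g[240:266,184:206])
for f in("t0","s0"):
    for z in(.096,.124):
        print(f,z,[proj(f,[.5212+.028*-np.sin(x),-.2625+.028*np.cos(x),z]).round(1).tolist() for x in(2.156,2.356,2.556)], proj(f,[.5212,-.2625,.098]).round(1))
E
```

```text
[[150 146 150 152 151 156 151 121  88  76  75  81 104 139 154 159 158 158]
 [138 139 160 172 168 149 132 108  87  80  76  82 102 141 155 156 156 162]
 [126 147 178 196 186 149 113  87  81  80  78  80 105 141 153 160 158 159]
 [123 142 178 191 183 142 104  83  73  82  79  80 103 139 157 158 157 158]
 [118 119 145 160 150 120  95  84  80  75  82  83  98 131 151 159 161 158]
 [125 111 113 122 116 100  92  89  80  79  82  78  88 113 142 154 160 153]
 [141 128 117 110 100  96  88  90  83  79  78  76  79  98 132 151 158 157]
 [153 148 137 120 108  96  91  90  80  71  63  63  74  85 111 135 153 158]
 [161 158 149 144 116  97  93  88  67  52  44  52  73  79  89 109 134 153]
 [157 159 162 152 134 110  97  73  52  34  38  51  67  75  78  92 118 141]
 [159 160 156 152 142 126 106  77  54  40  50  62  70  80  79  82  99 129]
 [157 157 156 158 153 145 121  90  68  57  68  78  74  81  80  82  87 100]
 [158 156 155 156 152 151 135 101  78  76  76  79  78  84  82  76  81  84]
 [143 139 140 137 137 138 129 101  80  80  80  78  80  86  97  91  94 100]
 [114 112 111 108 109 108 103  91  88  85  84  83 
[... 2205 characters left out ...]
91 154 156  91 139 112 103 104 123 111 106 116]
 [165 165 165 110  96  89  88  90  89  88  89  89  88  89  88 108 113 112 114 111 106 133]
 [164 165 164 164 134  96  89  88  89  92  88  89  89  88  87  97 109 112 109 108 124 158]
 [165 164 163 165 164 123 105  95  90  90  90  92  90  88  89  88  92 104  99 119 168 170]
 [164 165 165 165 164 164 150 122  99  88  89  89  89  88  91  88  88 110 114 170 169 171]]
t0 0.096 [[365.7, 181.3], [367.0, 180.2], [368.1, 178.8]] [360.7 174.2]
t0 0.124 [[367.9, 180.5], [369.3, 179.3], [370.3, 177.9]] [360.7 174.2]
s0 0.096 [[190.8, 257.0], [190.7, 258.6], [191.0, 260.2]] [201.7 256.7]
s0 0.124 [[189.8, 249.2], [189.6, 250.8], [189.9, 252.4]] [201.7 256.7]
```

```bash
python3 - <<'E'
from h import *
print(tri("t0",(367.4,181.0),"s0",(189.6,249.2)),onz("t0",367.4,181.0,.124),onz("s0",189.6,249.2,.124))
for a in(2.1,2.2): print(.5212-.028*np.sin(a),-.2625+.028*np.cos(a))
E
```

```text
(array([ 0.4963, -0.2768,  0.1221]), np.float64(0.0003)) [ 0.4961844  -0.27624831  0.124     ] [ 0.49753691 -0.27816658  0.124     ]
0.49703013773383153 -0.27663569092879603
0.49856210069305146 -0.2789780312831497
```

{"api": "carry_out", "payload": {"claw": 24, "deltas": [{"dx":4.6,"dy":-29.3,"dz":0,"rx":0,"ry":0,"rz":7.86},{"dx":4.6,"dy":-29.3,"dz":0,"rx":0,"ry":0,"rz":7.86},{"dx":4.6,"dy":-29.3,"dz":0,"rx":0,"ry":0,"rz":7.86},{"dx":4.6,"dy":-29.3,"dz":0,"rx":0,"ry":0,"rz":7.86},{"dx":4.6,"dy":-29.3,"dz":0,"rx":0,"ry":0,"rz":7.86},{"dx":4.6,"dy":-29.3,"dz":0,"rx":0,"ry":0,"rz":7.86},{"dx":4.6,"dy":-29.3,"dz":0,"rx":0,"ry":0,"rz":7.86},{"dx":4.6,"dy":-29.3,"dz":0,"rx":0,"ry":0,"rz":7.86},{"dx":4.6,"dy":-29.3,"dz":0,"rx":0,"ry":0,"rz":7.86},{"dx":0,"dy":0,"dz":0,"rx":0,"ry":0,"rz":0},{"dx":0,"dy":0,"dz":0,"rx":0,"ry":0,"rz":0},{"dx":0,"dy":0,"dz":0,"rx":0,"ry":0,"rz":0}]}}

```text
time_s: 16.35
tool_pos: [0.4975, -0.2776, 0.2262]
tool_rot: [[-0.0, -0.522, 0.853], [0.001, 0.853, 0.522], [-1.0, 0.001, 0.0]]
wrist_force: [0.5, 0.4, -0.1]
grip_width: 0.28
```

```bash
python3 st.py
```

```text
t 16.35 pos [ 497.49 -277.62  226.17] F [ 0.52  0.4  -0.15] M [-0.057  0.061  0.049] w 0.28 yaw 121.44
```

{"api": "carry_out", "payload": {"deltas": [{"dx":0,"dy":0.6,"dz":-20,"rx":0,"ry":0,"rz":0},{"dx":0,"dy":0,"dz":-20,"rx":0,"ry":0,"rz":0},{"dx":0,"dy":0,"dz":-20,"rx":0,"ry":0,"rz":0},{"dx":0,"dy":0,"dz":-14,"rx":0,"ry":0,"rz":0},{"dx":0,"dy":0,"dz":-3,"rx":0,"ry":0,"rz":0},{"dx":0,"dy":0,"dz":-2,"rx":0,"ry":0,"rz":0},{"dx":0,"dy":0,"dz":-2,"rx":0,"ry":0,"rz":0},{"dx":0,"dy":0,"dz":0,"rx":0,"ry":0,"rz":0}]}}

```text
time_s: 17.15
tool_pos: [0.4983, -0.2779, 0.1459]
tool_rot: [[0.001, -0.523, 0.852], [-0.001, 0.852, 0.523], [-1.0, -0.001, 0.001]]
wrist_force: [-0.5, 0.9, -0.2]
grip_width: 0.283
```

{"api": "carry_out", "payload": {"deltas": [{"dx":0,"dy":0,"dz":-2,"rx":0,"ry":0,"rz":0},{"dx":0,"dy":0,"dz":-2,"rx":0,"ry":0,"rz":0},{"dx":0,"dy":0,"dz":-2,"rx":0,"ry":0,"rz":0},{"dx":0,"dy":0,"dz":0,"rx":0,"ry":0,"rz":0}]}}

```text
time_s: 17.55
tool_pos: [0.4975, -0.2775, 0.1387]
tool_rot: [[-0.001, -0.523, 0.852], [0.0, 0.852, 0.523], [-1.0, 0.001, -0.0]]
wrist_force: [-0.5, -0.5, -0.5]
grip_width: 0.283
```

```bash
python3 st.py;python3 - <<'E'
from h import *
a=snap("scene","s6")
cv2.imwrite("pics/c6.png",cv2.resize(a[200:290,155:245],(600,600),interpolation=3))
E
```

```text
t 17.55 pos [ 497.54 -277.53  138.74] F [-0.52 -0.48 -0.55] M [-0.016  0.021 -0.012] w 0.283 yaw 121.56
```

View pics/c6.png

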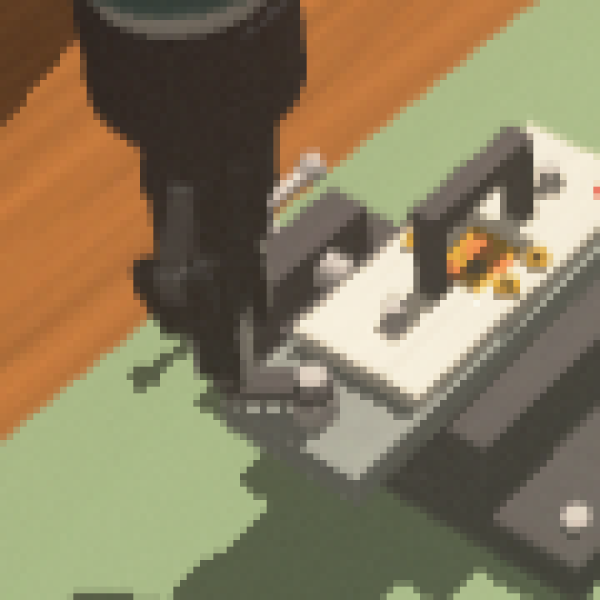

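{"api": "carry_out", "payload": {"deltas": [{"dx":0,"dy":0,"dz":-2,"rx":0,"ry":0,"rz":0},{"dx":0,"dy":0,"dz":-2,"rx":0,"ry":0,"rz":0},{"dx":0,"dy":0,"dz":-2,"rx":0,"ry":0,"rz":0},{"dx":0,"dy":0,"dz":-1,"rx":0,"ry":0,"rz":0},{"dx":0,"dy":0,"dz":-1,"rx":0,"ry":0,"rz":0},{"dx":0,"dy":0,"dz":-1,"rx":0,"ry":0,"rz":0},{"dx":0,"dy":0,"dz":-1,"rx":0,"ry":0,"rz":0},{"dx":0,"dy":0,"dz":0,"rx":0,"ry":0,"rz":0}]}}

```text
time_s: 18.4
tool_pos: [0.4977, -0.2776, 0.129]
tool_rot: [[-0.0, -0.523, 0.852], [0.0, 0.852, 0.523], [-1.0, 0.0, -0.0]]
wrist_force: [0.5, 0.1, 0.0]
grip_width: 0.281
```

{"api": "carry_out", "payload": {"claw": 13, "deltas": [{"dx":0,"dy":0,"dz":0,"rx":0,"ry":0,"rz":0},{"dx":0,"dy":0,"dz":0,"rx":0,"ry":0,"rz":0},{"dx":0,"dy":0,"dz":0,"rx":0,"ry":0,"rz":0},{"dx":0,"dy":0,"dz":0,"rx":0,"ry":0,"rz":0}]}}

```text
time_s: 18.8
tool_pos: [0.4978, -0.2777, 0.1292]
tool_rot: [[0.0, -0.523, 0.852], [-0.0, 0.852, 0.523], [-1.0, -0.0, 0.0]]
wrist_force: [-0.4, -0.3, 1.1]
grip_width: 0.152
```

```bash
python3 st.py; python3 - <<'E'
from h import *
o=ctrl.observe();p=o["tool_pos"]*1000;c=np.array([521.2,-262.5])
print(o["qpos"].round(1), np.linalg.norm(p[:2]-c),np.degrees(np.arctan2(-(p[0]-c[0]),p[1]-c[1])))
# arc of 14 rows from a0 to 0 with yaw following
a0=np.arctan2(-(p[0]-c[0]),p[1]-c[1]);A=np.linspace(a0,-.06,16)
P=np.r_[[p[:2]],np.c_[c[0]-28*np.sin(A[1:]),c[1]+28*np.cos(A[1:])]]
print(np.diff(P,axis=0).round(1).tolist(),np.degrees(np.diff(A))[0])
E
```

```text
t 18.8 pos [ 497.83 -277.66  129.16] F [-0.37 -0.33  1.1 ] M [-0.011  0.017  0.042] w 0.152 yaw 121.57
[-35.6  15.7 -17.5  56.7   0.  -67.2] 27.86249228002381 122.97466826341399
[[-2.1, 3.5], [-1.4, 3.9], [-0.8, 4.0], [-0.2, 4.1], [0.4, 4.1], [1.0, 4.0], [1.5, 3.8], [2.1, 3.6], [2.6, 3.2], [3.0, 2.8], [3.4, 2.3], [3.7, 1.8], [3.9, 1.2], [4.1, 0.7], [4.1, 0.1]] -8.427494335613261
```

{"api": "carry_out", "payload": {"deltas": [{"dx":-2.1,"dy":3.5,"dz":0,"rx":0,"ry":0,"rz":-8.1},{"dx":-1.4,"dy":3.9,"dz":0,"rx":0,"ry":0,"rz":-8.1},{"dx":-0.8,"dy":4.0,"dz":0,"rx":0,"ry":0,"rz":-8.1},{"dx":-0.2,"dy":4.1,"dz":0,"rx":0,"ry":0,"rz":-8.1},{"dx":0,"dy":0,"dz":0,"rx":0,"ry":0,"rz":0}]}}

```text
time_s: 19.3
tool_pos: [0.4929, -0.263, 0.1293]
tool_rot: [[-0.001, 0.015, 1.0], [-0.002, 1.0, -0.015], [-1.0, -0.003, -0.001]]
wrist_force: [-1.5, -2.9, 0.5]
grip_width: 0.155
```

{"api": "carry_out", "payload": {"deltas": [{"dx":0.4,"dy":4.1,"dz":0,"rx":0,"ry":0,"rz":-8.1},{"dx":1.0,"dy":4.0,"dz":0,"rx":0,"ry":0,"rz":-8.1},{"dx":1.5,"dy":3.8,"dz":0,"rx":0,"ry":0,"rz":-8.1},{"dx":2.1,"dy":3.6,"dz":0,"rx":0,"ry":0,"rz":-8.1},{"dx":2.6,"dy":3.2,"dz":0,"rx":0,"ry":0,"rz":-8.1},{"dx":3.0,"dy":2.8,"dz":0,"rx":0,"ry":0,"rz":-8.1},{"dx":0,"dy":0,"dz":0,"rx":0,"ry":0,"rz":0}]}}

```text
time_s: 20.0
tool_pos: [0.5029, -0.2403, 0.129]
tool_rot: [[-0.002, 0.758, 0.653], [0.0, 0.653, -0.758], [-1.0, -0.001, -0.002]]
wrist_force: [-3.8, -0.3, 2.0]
grip_width: 0.151
```

```bash
python3 st.py; python3 - <<'E'
from h import *
a=snap("scene","s7")
cv2.imwrite("pics/c7.png",cv2.resize(a[200:290,155:245],(600,600),interpolation=3))
E
```

```text
t 20.0 pos [ 502.92 -240.32  129.05] F [-3.8  -0.29  1.99] M [-0.181  0.719 -0.024] w 0.151 yaw 40.74
```

View pics/c7.png

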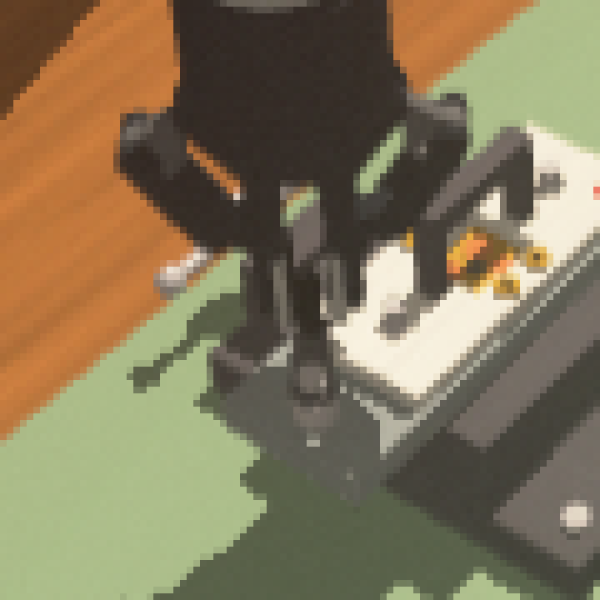

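{"api": "carry_out", "payload": {"deltas": [{"dx":3.4,"dy":2.3,"dz":0,"rx":0,"ry":0,"rz":-8.1},{"dx":3.7,"dy":1.8,"dz":0,"rx":0,"ry":0,"rz":-8.1},{"dx":3.9,"dy":1.2,"dz":0,"rx":0,"ry":0,"rz":-8.1},{"dx":4.1,"dy":0.7,"dz":0,"rx":0,"ry":0,"rz":-8.1},{"dx":2,"dy":0.1,"dz":0,"rx":0,"ry":0,"rz":-8.1},{"dx":0,"dy":0,"dz":0,"rx":0,"ry":0,"rz":0}]}}

```text
time_s: 20.65
tool_pos: [0.5209, -0.2344, 0.129]
tool_rot: [[-0.0, 1.0, 0.005], [0.001, 0.005, -1.0], [-1.0, -0.0, -0.001]]
wrist_force: [-2.1, 0.2, 1.1]
grip_width: 0.153
```

{"api": "carry_out", "payload": {"deltas": [{"dx":1,"dy":0,"dz":0,"rx":0,"ry":0,"rz":0},{"dx":1,"dy":0,"dz":0,"rx":0,"ry":0,"rz":0},{"dx":0,"dy":0,"dz":0,"rx":0,"ry":0,"rz":0}]}}

```text
time_s: 20.95
tool_pos: [0.5222, -0.2342, 0.1289]
tool_rot: [[-0.002, 1.0, 0.003], [0.001, 0.003, -1.0], [-1.0, -0.002, -0.001]]
wrist_force: [-5.0, 1.0, 2.6]
grip_width: 0.151
```

```bash
python3 st.py
```

```text
t 20.95 pos [ 522.16 -234.19  128.93] F [-5.02  0.97  2.57] M [ 0.087  1.102 -0.028] w 0.151 yaw 0.18
```

{"api": "carry_out", "payload": {"deltas": [{"dx":0.7,"dy":0,"dz":0,"rx":0,"ry":0,"rz":0},{"dx":0.7,"dy":0,"dz":0,"rx":0,"ry":0,"rz":0},{"dx":0,"dy":0,"dz":0,"rx":0,"ry":0,"rz":0}]}}

```text
time_s: 21.25
tool_pos: [0.5224, -0.2342, 0.1288]
tool_rot: [[-0.004, 1.0, 0.002], [0.001, 0.002, -1.0], [-1.0, -0.004, -0.001]]
wrist_force: [-8.2, -1.0, 5.5]
grip_width: 0.154
```

```bash
python3 st.py
```

```text
t 21.25 pos [ 522.37 -234.16  128.83] F [-8.23 -0.97  5.45] M [ 0.063  1.668 -0.063] w 0.154 yaw 0.14
```

{"api": "carry_out", "payload": {"claw": 22, "deltas": [{"dx":-1,"dy":0,"dz":0,"rx":0,"ry":0,"rz":0},{"dx":-1,"dy":0,"dz":0,"rx":0,"ry":0,"rz":0},{"dx":-1,"dy":0,"dz":0,"rx":0,"ry":0,"rz":0},{"dx":0,"dy":0,"dz":0,"rx":0,"ry":0,"rz":0}]}}

```text
time_s: 21.65
tool_pos: [0.5218, -0.2346, 0.1292]
tool_rot: [[0.001, 1.0, 0.002], [-0.0, 0.002, -1.0], [-1.0, 0.001, 0.0]]
wrist_force: [0.3, -0.4, -0.2]
grip_width: 0.258
```

{"api": "carry_out", "payload": {"deltas": [{"dx":0,"dy":0,"dz":5,"rx":0,"ry":0,"rz":0},{"dx":0,"dy":0,"dz":10,"rx":0,"ry":0,"rz":0},{"dx":0,"dy":0,"dz":15,"rx":0,"ry":0,"rz":0},{"dx":0,"dy":0,"dz":20,"rx":0,"ry":0,"rz":0},{"dx":0,"dy":0,"dz":20,"rx":0,"ry":0,"rz":0},{"dx":0,"dy":0,"dz":20,"rx":0,"ry":0,"rz":0},{"dx":-10,"dy":-40,"dz":10,"rx":0,"ry":0,"rz":0},{"dx":-20,"dy":-45,"dz":0,"rx":0,"ry":0,"rz":0},{"dx":-20,"dy":-45,"dz":0,"rx":0,"ry":0,"rz":0},{"dx":-20,"dy":-45,"dz":0,"rx":0,"ry":0,"rz":0},{"dx":0,"dy":0,"dz":0,"rx":0,"ry":0,"rz":0},{"dx":0,"dy":0,"dz":0,"rx":0,"ry":0,"rz":0}]}}

```text
time_s: 22.85
tool_pos: [0.451, -0.4108, 0.2299]
tool_rot: [[0.001, 1.0, -0.001], [-0.0, -0.001, -1.0], [-1.0, 0.001, 0.0]]
wrist_force: [0.7, -0.2, 0.4]
grip_width: 0.258
```

```bash
python3 st.py; python3 - <<'E'
from h import *
a=snap("scene","s8");d=snap("top","t8")
cv2.imwrite("pics/c8.png",np.hstack([cv2.resize(a[195:285,165:255],(450,450),interpolation=3),cv2.resize(d[140:225,300:368],(340,425),interpolation=3,).copy() if 0 else cv2.resize(d[140:230,300:368],(340,450),interpolation=3)]))
E
```

```text
t 22.85 pos [ 451.   -410.78  229.89] F [ 0.68 -0.19  0.42] M [ 0.094  0.02  -0.043] w 0.258 yaw -0.08
```

View pics/c8.png

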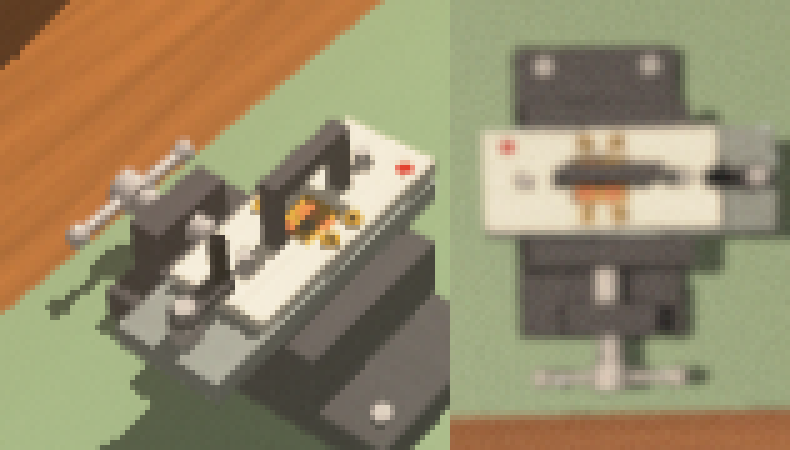

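```bash
python3 -c "
from cell import ctrl
print(ctrl.hand_in())"
```

```text
the job is handed in; nothing more can be done
None
```

The template is seated over both pins, red end to the red mark, and the latch is swung over its end to the stop. I handed the job in at about 23 s of the 72 s allowed.

- **Seating:** I gripped the aluminium template by its handle and found both pins by sighting across the two cameras. I then lowered it in steps of 0.5–1.5 mm (3 mm at most once on the pins), reading the wrist force after each. It went on without catching. First contact came at a tool height of 0.132 m, which is the height at pick-up plus 80 mm, so it lies on the rest buttons. The wrist force never read above about 6 N while it was being seated.
- **Release:** I let go only after contact, and the picture then showed it lying flat with both pins through the holes and the latch still open.
- **Latch:** I led the knob round with the fingers loosely about it, at about 3–5 N. At the end it stopped moving while the force rose to about 8 N, which I took as the stop.
- **Final check:** The last pictures show the plate flat, red end on the red mark, and the latch arm over its end. The arm is clear and reads under 1 N.

**Not checked:** I did not re-measure the tray, the loupe and the hammer at the end, though nothing was planned near them. The first move call was refused because some of its row values were missing, so nothing moved then. The cameras put the pin tops about 2 mm higher than the given sizes. That is within their calibration, and the contact height agreed with the given seat.

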